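Tappets from the wash rack to the organiser, in order

TASK

Move the four clean bucket tappets from the steel wash rack into the grey organiser tray, one to a pocket and in the same order from front to rear, so that each can go back to its own bore: the tappet nearest the rack's handle goes into the pocket next to the tray's pointed nose, and so on to the rear. Keep them upright, never tipped over, and leave each standing flat on the floor of its pocket, closed face up.

Things in the scene. Friction and masses are not known exactly. Their poses are not given: they have to be found in the camera images.
- tappet_a: one of four identical bucket tappets: ground-steel cup turned upside down, a cylinder 33 mm in diameter and 28 mm high, closed face up with a thin shim disc on it, about 60 g. At the start it stands upright in seat_a, up to 2 mm off its centre. Origin: centre of its underside, z up along its axis.
- tappet_b: one of four identical bucket tappets: ground-steel cup turned upside down, a cylinder 33 mm in diameter and 28 mm high, closed face up with a thin shim disc on it, about 60 g. At the start it stands upright in seat_b, up to 2 mm off its centre. Origin: centre of its underside, z up along its axis.
- tappet_c: one of four identical bucket tappets: ground-steel cup turned upside down, a cylinder 33 mm in diameter and 28 mm high, closed face up with a thin shim disc on it, about 60 g. At the start it stands upright in seat_c, up to 2 mm off its centre. Origin: centre of its underside, z up along its axis.
- tappet_d: one of four identical bucket tappets: ground-steel cup turned upside down, a cylinder 33 mm in diameter and 28 mm high, closed face up with a thin shim disc on it, about 60 g. At the start it stands upright in seat_d, up to 2 mm off its centre. Origin: centre of its underside, z up along its axis.
- seat_a: low steel ring (cup) of the wash rack in which tappet_a stands at the start: bore 43 mm, outside 47 mm, 8 mm high; fixed. Letters tell nothing of the order: which seat is first along the rack is drawn afresh. Origin: centre of the bore, on the rack's upper face (10 mm above the bench), where the tappet rests; axes parallel to the rack's.
- seat_b: low steel ring (cup) of the wash rack in which tappet_b stands at the start: bore 43 mm, outside 47 mm, 8 mm high; fixed. Letters tell nothing of the order: which seat is first along the rack is drawn afresh. Origin: centre of the bore, on the rack's upper face (10 mm above the bench), where the tappet rests; axes parallel to the rack's.
- seat_c: low steel ring (cup) of the wash rack in which tappet_c stands at the start: bore 43 mm, outside 47 mm, 8 mm high; fixed. Letters tell nothing of the order: which seat is first along the rack is drawn afresh. Origin: centre of the bore, on the rack's upper face (10 mm above the bench), where the tappet rests; axes parallel to the rack's.
- seat_d: low steel ring (cup) of the wash rack in which tappet_d stands at the start: bore 43 mm, outside 47 mm, 8 mm high; fixed. Letters tell nothing of the order: which seat is first along the rack is drawn afresh. Origin: centre of the bore, on the rack's upper face (10 mm above the bench), where the tappet rests; axes parallel to the rack's.
- wash_rack: steel wash rack, fixed at any heading: bright strip 240 x 62 mm, upper face 10 mm above the bench, four cups in a row along x at x = +75, +25, -25, -75 mm, y = 0. Its front end (+x) has the upright wire handle with black grip, a loop across it at x = +121 mm, 55 mm wide, top 56 mm above the bench; the rear end is bare. Origin: on the bench, centre line, midway between the middle cups; z up.
- organiser: grey plastic organiser tray, fixed at any heading: 220 x 58 mm, four open pockets 50 mm square in a row along x, centres at x = +81, +27, -27, -81 mm, y = 0; walls 4 mm thick, tops 12 mm and pocket floor 4 mm above the bench; empty at the start. Front end (+x): arrow-shaped nose (not a pocket), tip at x = +139 mm; rear end square. Origin: on the bench under the centre of the row; z up.
Things that resemble listed ones, but are neither listed nor needed, are in the scene too. What is shaped like the tappet_d but green or red is not meant.

How it is judged:
By the outcome, as a careful person would: the job done as asked, in the order asked, and still so for the second after the job is handed in, with the robot touching nothing.
It also fails if it takes over 96 s, if anything falls off the work surface, if the arm or the gripper's body presses on something with over 40 N, if the wrist force passes 120 N, or if a joint passes its speed limit or range.

ROBOT

A 6-joint arm with a two-finger parallel gripper is mounted at the origin on the work surface. World frame = base frame: x ahead of the robot, y to its left, z up, the work surface at z = 0. Lengths are in m, angles in degrees, forces in N, time in s.
With the tool pointing down it reaches from about 0.25 to 0.725 m from the base axis. Payload 9.7 kg.
Tool frame: the origin (TCP) lies between the finger pads; the fingertips stand bot.tcp_to_tips ahead of it and the grasp point (between the pads) lies 11 mm behind it (bot.tcp_to_tips is the distance from the TCP to the fingertips, in m); z points along the fingers, y is the line along which they close (so a half turn about z gives the same grasp; the last joint's range is limited). The gripper opens to 85 mm and grips with 20 to 120 N. Pads are 22 mm wide; open, the fingers measure 114 mm over their backs; the gripper's body (76 mm by 85 mm) begins 54 mm behind the grasp point. The pads swing forward as they close: fully open they stand 13 mm farther back than shut.
Start: joints at [-70.588, 4.979, 10.078, 95.1, 0, 90], TCP at [0.183, -0.519, 0.239] pointing down, gripper open.
Joint ranges: [-179.16, 179.16], [-48.56, 103.87], [-65.8, 70.77], [-126.05, 130.52], [-82.76, 87.17], [-180, 180]. Speed limits (degrees/s): [127.2, 127.2, 147.25, 180, 180, 180].

INTERFACE

Orientations are given as [roll, pitch, yaw] about the fixed x, y, z axes, in that order (R = Rz(yaw) Ry(pitch) Rx(roll)).
In Python, from workcell import bot gives the robot as it stands. The module is installed in compiled form; this text tells all that it offers.
- The arm moves only by the tool carry_out, never from a script. Its arguments are lists of equal length, an entry for each row: "linear": the shift along the world's x, y, z normalised to -1 to 1, where 1 is 2 cm, a list of three; "rotation": the turn, a rotation vector about the world's x, y, z normalised to -1 to 1, where 1 is 8 degrees, a list of three; "grip": the closure, from -1 (fully open) to 1 (shut). In form: {"linear": [[tx, ty, tz], ...], "rotation": [[rx, ry, rz], ...], "grip": [grip, ...]}. A call has 1 to 12 rows; each row shifts and turns the commanded pose from where the row before left it; what a row does not reach is not made up. A row lasts 1/10 s, in which the tool goes at most 50 mm and 8.59 degrees, less where a joint would pass 70% of its speed; a pose out of reach is approached as far as the arm can. A call with a number of a shift or a turn outside -1 to 1 is refused whole. A call with a gripper value outside its range is refused whole. The fingers move at their own pace and stop on an object; "grip_force" is the grip in N (left out, the last holds). Time passes only in rows, so rows that do not move let the fingers close. It gives the time, the measured TCP pose, the force, the opening and the grip force at its end, in the units of the state.
- bot.get_obs(): the state, without advancing time (a new reading comes with each control period).
- bot.camera(name): name is "side" or "top" or "wrist"; returns the picture (400x640x3 uint8, blue, green, red); there is no depth.
- bot.camera_model(name): a dict with "fx", "fy", "cx", "cy" (pixels), "camera_from_world" (4x4, takes a point from world to camera coordinates). Camera axes: x right, y up, looking along -z (the intrinsics and any distortion apply to the point x, -y, -z); pixel columns grow to the right and rows downward; lengths in m; the calibration is good to about 2 mm. A picture is of the moment at which its call begins: read the wrist's pose just before it. camera_model takes no time and is no camera call; for the wrist camera it gives the pose at the moment of the call.
- bot.job_done(): hands the job in; it is judged then, once.
The state is a dict: "time": time; "q": joint angles; "qd": joint speeds; "joint_efforts": joint torques, N m; "ee_pos": TCP position; "tcp_rot": TCP orientation; "wrist_force": force on the tool from outside, world axes, zero at the start; "torque": the same for the moment, N m; "opening": finger opening in m; "grasp_force": force on a finger pad.
Only numpy, scipy, OpenCV 4.12 (cv2) and the standard library are available. Lean on these libraries where they do the work, as an engineer would, in place of code of your own. Each camera call takes 0.05 s, during which the arm holds its last target. There are 200 camera calls.

## Working session

There is one attempt and no reset: what is moved stays moved. The work goes in short steps, Python scripts to look and compute and a tool call to move; the robot and the scene stay as the last step left them, time stands still between calls to the robot, and variables do not carry over. Pictures are saved under pics/ and viewed, at most 14 in all, crops included, and the job is handed in when it is done.

Besides the shell and the picture viewer there is one more tool, called after "Emit:" by a JSON object that holds its "fn" and its "kwargs". carry_out: Moves the arm, as the interface text tells. Its arguments: {"type":"object","properties":{"linear":{"type":"array","items":{"type":"array","items":{"type":"number"}}},"rotation":{"type":"array","items":{"type":"array","items":{"type":"number"}}},"grip":{"type":"array","items":{"type":"number"}},"grip_force":{"type":"number"}},"required":["linear","rotation","grip"]}

```bash
mkdir -p pics; python3 - <<'E'
from workcell import bot
import cv2,json
o=bot.get_obs();print({k:o[k] for k in('time','ee_pos','tcp_rot','opening')},bot.tcp_to_tips)
for n in('top','side'):
    cv2.imwrite(f'pics/{n}0.png',bot.camera(n));m=bot.camera_model(n);print(n,m)
E
```

```text
{'time': 0.0, 'ee_pos': array([ 0.18270458, -0.5185466 ,  0.23859434]), 'tcp_rot': array([-1.79925470e+02,  2.43532398e-03,  1.94107106e+01]), 'opening': 0.08536638614346838} 0.008
top {'fx': 425.48257995583964, 'fy': 425.48257995583964, 'cx': 319.8672904646983, 'cy': 197.57301350989022, 'camera_from_world': array([[ 0.0235631 , -0.9994152 ,  0.02477993, -0.00869466],
       [ 0.98138863,  0.02784908,  0.19000206, -0.54240369],
       [-0.19058105,  0.0198417 ,  0.98147092, -0.91396802],
       [ 0.        ,  0.        ,  0.        ,  1.        ]])}
side {'fx': 382.506358750036, 'fy': 382.506358750036, 'cx': 322.62763820257874, 'cy': 198.3166016112021, 'camera_from_world': array([[-0.98248852, -0.18485212, -0.02336658,  0.5535655 ],
       [ 0.08527826, -0.55762777,  0.82569903, -0.08262774],
       [-0.16566207,  0.80924716,  0.56362675, -0.68474568],
       [ 0.        ,  0.        ,  0.        ,  1.        ]])}
```

View pics/top0.png

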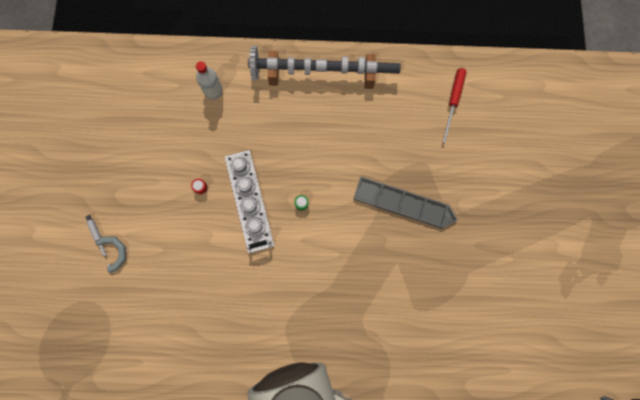

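View pics/side0.png

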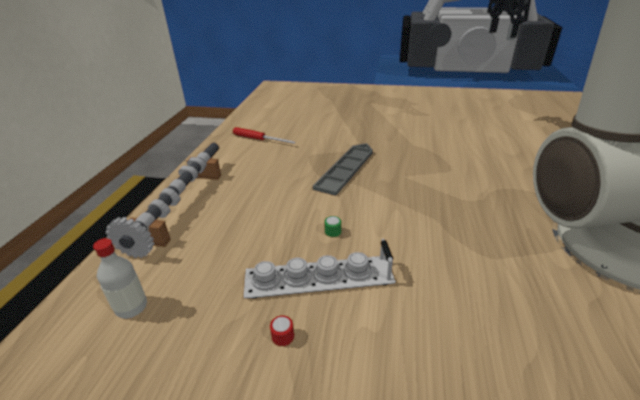

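The top view shows the rack with its black-gripped handle at about (258,244). The tappets are at (239,165), (245,185), (250,206) and (255,227). The tray has its nose at (455,217) and its rear at (360,190). The red (199,186) and green (302,203) lookalikes are not meant. The side view agrees, with the handle at (387,250) at the base-facing end.

```bash
cat > h.py <<'E'
import numpy as np,cv2
from workcell import bot
def ray(m,uv,z):
    T=m['camera_from_world'];R=T[:3,:3];c=-R.T@T[:3,3]
    d=R.T@np.array([(uv[0]-m['cx'])/m['fx'],-(uv[1]-m['cy'])/m['fy'],-1])
    return c+d*(z-c[2])/d[2]
def proj(m,p):
    T=m['camera_from_world'];q=T[:3,:3]@np.array(p)+T[:3,3]
    return np.array([m['cx']-m['fx']*q[0]/q[2],m['cy']+m['fy']*q[1]/q[2]])
E
python3 - <<'E'
from h import *
im=cv2.imread('pics/top0.png');m=bot.camera_model('top')
hsv=cv2.cvtColor(im,cv2.COLOR_BGR2HSV)
a=cv2.resize(im[140:270,180:340],None,fx=4.5,fy=4.5,interpolation=cv2.INTER_CUBIC);cv2.imwrite('pics/c1.png',a[:590])
g=((hsv[...,1]<70)&(hsv[...,2]<140)).astype(np.uint8);t=np.zeros_like(g);t[170:235,345:465]=g[170:235,345:465]
c=max(cv2.findContours(t,0,1)[0],key=cv2.contourArea);print('tray area',cv2.contourArea(c))
# rays onto wall tops
w=np.array([ray(m,p[0],.012)[:2] for p in c],np.float32)
print('poly',cv2.approxPolyDP(w.reshape(-1,1,2),.008,True)[:,0].round(4).tolist())
s=((hsv[...,1]<50)&(hsv[...,2]>120)).astype(np.uint8);t=np.zeros_like(s);t[145:260,215:280]=s[145:260,215:280]
c=max(cv2.findContours(cv2.morphologyEx(t,cv2.MORPH_CLOSE,np.ones((5,5))),0,1)[0],key=cv2.contourArea)
w=np.array([ray(m,p[0],.010)[:2] for p in c],np.float32);print('rack',cv2.minAreaRect(w))
b=cv2.resize(cv2.cvtColor(im,cv2.COLOR_BGR2GRAY)[145:260,215:280],None,fx=6,fy=6,interpolation=cv2.INTER_CUBIC)
h=cv2.HoughCircles(b,cv2.HOUGH_GRADIENT,1,80,param1=80,param2=15,minRadius=35,maxRadius=60)
for x,y,r in sorted(h[0].tolist(),key=lambda q:q[1]):
    u=(x+.5)/6-.5+215,(y+.5)/6-.5+145;print(np.round(u,1),r/6,ray(m,u,.038).round(4))
E
```

```text
tray area 2328.0
poly [[0.6031000018119812, -0.09030000120401382], [0.5490999817848206, -0.07639999687671661], [0.4876999855041504, -0.27720001339912415], [0.5054000020027161, -0.3181999921798706], [0.5432999730110168, -0.2980000078678131]]
rack ((0.5399676561355591, 0.1724843680858612), (0.2409825176000595, 0.0630662813782692), 16.953075408935547)Traceback (most recent call last):
  File "<stdin>", line 15, in <module>
TypeError: 'NoneType' object is not subscriptable
```

View pics/c1.png

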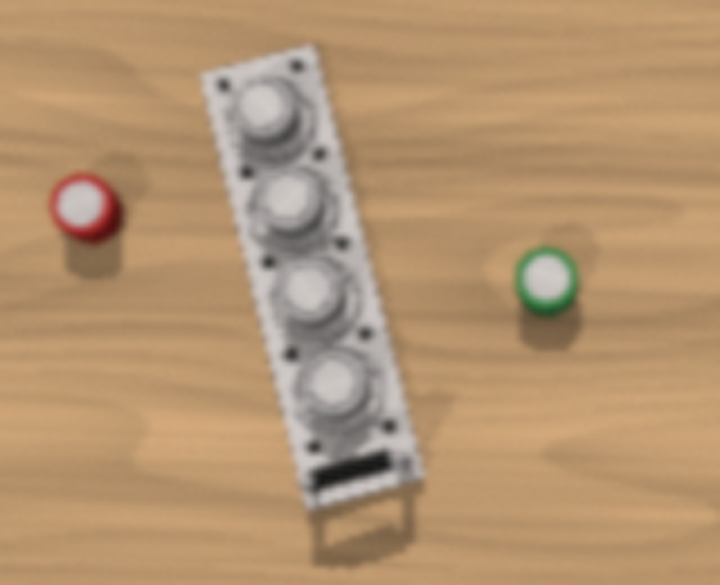

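Picks: handle-first order in the image is (255,227), (250,206), (245,185), (239,165). Red and green are excluded by their colour, and the crop confirms this. I'll move over the tray and look with the wrist camera.

Emit:
{"fn": "carry_out", "kwargs": {"linear": [[1,0.9,0],[1,0.9,0],[1,0.9,0],[1,0.9,0],[1,0.9,0],[1,0.9,0],[1,0.9,0],[1,0.9,0],[1,0.9,0],[1,0.9,0],[1,0.9,0],[1,0.9,0]], "rotation": [[0,0,0],[0,0,0],[0,0,0],[0,0,0],[0,0,0],[0,0,0],[0,0,0],[0,0,0],[0,0,0],[0,0,0],[0,0,0],[0,0,0]], "grip": [-1,-1,-1,-1,-1,-1,-1,-1,-1,-1,-1,-1]}}

```text
time: 1.3
ee_pos: [0.4234, -0.3018, 0.2389]
tcp_rot: [-180.0, 0.0, 19.4]
wrist_force: [0.2, -0.8, 0.1]
opening: 0.0855
grasp_force: 0.0
```

Emit:
{"fn": "carry_out", "kwargs": {"linear": [[0.5,1,0],[0.5,1,0],[0,0.5,0],[0,0,0]], "rotation": [[0,0,0],[0,0,0],[0,0,0],[0,0,0]], "grip": [-1,-1,-1,-1]}}

```text
time: 1.7
ee_pos: [0.4427, -0.2519, 0.2392]
tcp_rot: [-180.0, 0.0, 19.5]
wrist_force: [0.0, 0.0, 0.1]
opening: 0.0851
grasp_force: 0.0
```

```bash
python3 - <<'E'
from h import *
import pickle
o=bot.get_obs();m=bot.camera_model('wrist');im=bot.camera('wrist')
cv2.imwrite('pics/w1.png',im);pickle.dump(m,open('w1.pkl','wb'))
T=m['camera_from_world'];print(o['time'],o['ee_pos'],o['tcp_rot'],'cam',-T[:3,:3].T@T[:3,3],T[:3,:3].round(2).tolist())
for p in [(.57,-.08,.012),(.505,-.318,.012),(.54,.17,.01)]:print(proj(m,p).round())
E
```

```text
1.7 [ 0.4426811  -0.25186594  0.23921962] [-1.79983737e+02  1.61176084e-02  1.95047841e+01] cam [ 0.50601266 -0.2292603   0.37372819] [[0.33, -0.94, -0.0], [0.91, 0.32, -0.26], [0.25, 0.09, 0.96]]
[189. -11.]
[392. 138.]
[-84. -78.]
```

View pics/w1.png

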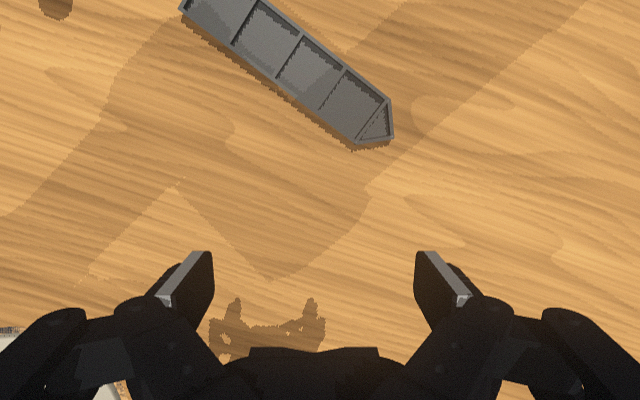

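The wrist view shows the tray's nose tip at (392,138), with the tray's rear cut off at the top. I'll shift to see the whole tray, then go on over the rack.

Emit:
{"fn": "carry_out", "kwargs": {"linear": [[1,0.8,0],[1,0.8,0],[1,0.8,0],[1,0.8,0],[0.5,0.8,0],[0,0,0],[0,0,0]], "rotation": [[0,0,0],[0,0,0],[0,0,0],[0,0,0],[0,0,0],[0,0,0],[0,0,0]], "grip": [-1,-1,-1,-1,-1,-1,-1]}}

```text
time: 2.45
ee_pos: [0.5325, -0.1735, 0.2391]
tcp_rot: [180.0, 0.0, 19.4]
wrist_force: [0.0, -0.6, -0.1]
opening: 0.0853
grasp_force: 0.0
```

```bash
cat > snap.py <<'E'
from h import *
import pickle,sys
n=sys.argv[1];o=bot.get_obs();m=bot.camera_model('wrist');im=bot.camera('wrist')
cv2.imwrite(f'pics/{n}.png',im);pickle.dump(m,open(n+'.pkl','wb'));print(o['time'],o['ee_pos'],o['tcp_rot'])
E
python3 snap.py w2
```

```text
2.45 [ 0.53246755 -0.17351767  0.23910881] [1.79997109e+02 3.22358898e-02 1.94032657e+01]
```

Emit:
{"fn": "carry_out", "kwargs": {"linear": [[0,1,0],[0,1,0],[0,1,0],[0,1,0],[0,1,0],[0,1,0],[0,1,0],[0,1,0],[0,1,0],[0,1,0],[0,1,0],[0,1,0]], "rotation": [[0,0,0],[0,0,0],[0,0,0],[0,0,0],[0,0,0],[0,0,0],[0,0,0],[0,0,0],[0,0,0],[0,0,0],[0,0,0],[0,0,0]], "grip": [-1,-1,-1,-1,-1,-1,-1,-1,-1,-1,-1,-1]}}

```text
time: 3.7
ee_pos: [0.5326, 0.0667, 0.2395]
tcp_rot: [180.0, -0.0, 19.3]
wrist_force: [0.8, 0.2, -0.3]
opening: 0.0853
grasp_force: 0.0
```

Emit:
{"fn": "carry_out", "kwargs": {"linear": [[-0.6,1,0],[-0.6,1,0],[-0.6,1,0],[-0.6,1,0],[0,1,0],[0,0,0],[0,0,0]], "rotation": [[0,0,-0.3],[0,0,0],[0,0,0],[0,0,0],[0,0,0],[0,0,0],[0,0,0]], "grip": [-1,-1,-1,-1,-1,-1,-1]}}

```text
time: 4.4
ee_pos: [0.4882, 0.1573, 0.2392]
tcp_rot: [-179.6, 0.0, 17.7]
wrist_force: [0.2, 0.4, -0.5]
opening: 0.0854
grasp_force: 0.0
```

```bash
python3 snap.py w3; python3 - <<'E'
import cv2,numpy as np
a=[cv2.resize(cv2.imread(f'pics/{n}.png'),(480,300)) for n in('w2','w3')];cv2.imwrite('pics/w23.png',np.vstack(a))
E
```

```text
4.4 [0.48823817 0.15726227 0.23916287] [-1.79609941e+02  8.16604914e-03  1.77210300e+01]
```

View pics/w23.png

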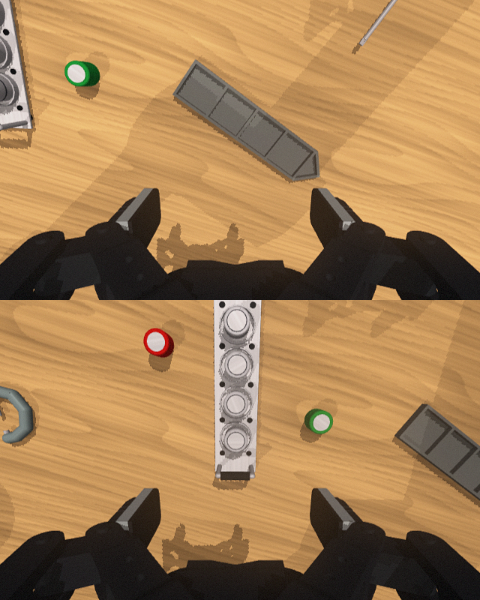

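The upper half (w2) shows the whole tray with its nose to the right. The lower half (w3) shows the rack in line with the tool, its handle nearest the gripper and four bright tappet tops up the column at full-scale u≈313. Next I'll measure.

```bash
python3 - <<'E'
from h import *
import pickle
im=cv2.imread('pics/w2.png');m=pickle.load(open('w2.pkl','rb'));hsv=cv2.cvtColor(im,cv2.COLOR_BGR2HSV)
t=np.zeros((400,640),np.uint8);t[70:250,220:440]=(hsv[...,1]<60)[70:250,220:440]
t=cv2.morphologyEx(t,cv2.MORPH_OPEN,np.ones((3,3)))
c=max(cv2.findContours(t,0,1)[0],key=cv2.contourArea)
w=np.array([ray(m,p[0],.012)[:2] for p in c],np.float32)
(cx,cy),s,a=cv2.minAreaRect(w);print('tray rect',cx,cy,s,a)
P=cv2.approxPolyDP(w.reshape(-1,1,2),.006,True)[:,0];print(P.round(4).tolist())
v=im.copy();cv2.drawContours(v,[c],-1,(0,0,255),1)
im3=cv2.imread('pics/w3.png');m3=pickle.load(open('w3.pkl','rb'));g=cv2.cvtColor(im3,cv2.COLOR_BGR2GRAY)
b=cv2.resize(g[0:240,280:350],None,fx=4,fy=4,interpolation=cv2.INTER_CUBIC)
for r0,r1,nm in((46,60,'shim'),(58,82,'cup')):
  h=cv2.HoughCircles(cv2.GaussianBlur(b,(0,0),2),cv2.HOUGH_GRADIENT,1,120,param1=60,param2=12,minRadius=r0,maxRadius=r1)
  if h is None: continue
  for x,y,r in sorted(h[0].tolist(),key=lambda q:-q[1]):
    u=(x+.5)/4-.5+280,(y+.5)/4-.5;p=ray(m3,u,.038);q=ray(m3,(u[0]+r/4,u[1]),.038);print(nm,np.round(u,1),'r mm',1e3*np.linalg.norm(q-p),p[:2].round(4))
    cv2.circle(im3,tuple(int(round(k)) for k in u),int(r/4),(0,0,255) if nm=='cup' else (0,255,0),1)
h3=cv2.cvtColor(cv2.imread('pics/w3.png'),cv2.COLOR_BGR2HSV)
t=np.zeros((400,640),np.uint8);t[0:230,270:360]=((h3[...,1]<60)&(h3[...,2]>100))[0:230,270:360]
for row in range(60,200,20):
    k=np.flatnonzero(t[row]);print(row,ray(m3,((k[0]+k[-1])/2,row),.010)[:2].round(4),end=' ')
cv2.imwrite('pics/m.png',np.hstack([cv2.resize(v[70:250,220:440],None,fx=1.8,fy=1.8),cv2.resize(im3[0:240,270:360],None,fx=1.8,fy=1.35)]) if 0 else cv2.resize(im3[0:240,255:375],None,fx=2.5,fy=2.5))
E
```

```text
tray rect 0.541824221611023 -0.20043781399726868 (0.24802148342132568, 0.057298675179481506) 73.20339965820312
[[0.6028000116348267, -0.08969999849796295], [0.550000011920929, -0.07490000128746033], [0.48750001192092896, -0.28189998865127563], [0.5058000087738037, -0.3190999925136566], [0.5418999791145325, -0.29910001158714294]]
shim [314.  187.8] r mm 12.860446676477402 [0.477  0.1547]
shim [340. 159.] r mm 13.760556401504505 [0.5133 0.1389]
shim [289.  158.5] r mm 14.66339937345452 [0.4981 0.1879]
shim [314.  138.8] r mm 12.71728666397576 [0.5245 0.1699]
shim [315.  86.] r mm 12.02620122759021 [0.5719 0.1841]
shim [313.2  27. ] r mm 13.272434411331561 [0.62   0.2012]
cup [322.  224.5] r mm 18.944278537742573 [0.4415 0.1344]
cup [315.  183.2] r mm 19.166356570601966 [0.4819 0.1552]
cup [344.5 162.8] r mm 19.109887138512146 [0.5111 0.1333]
cup [287.5 156. ] r mm 19.051943544704386 [0.5001 0.19  ]
cup [315.2 136.5] r mm 19.829202245904323 [0.5269 0.1694]
cup [315.8  87.2] r mm 14.843319877673961 [0.5711 0.183 ]
cup [291.  58.] r mm 15.890424948232791 [0.5887 0.2129]
cup [315.8  27.2] r mm 16.73314002916091 [0.6205 0.1989]
60 [0.5976 0.1913] 80 [0.5793 0.186 ] 100 [0.5604 0.1804] 120 [0.5409 0.1747] 140 [0.521  0.1684] 160 [0.5005 0.1618] 180 [0.4791 0.1555]
```

View pics/m.png

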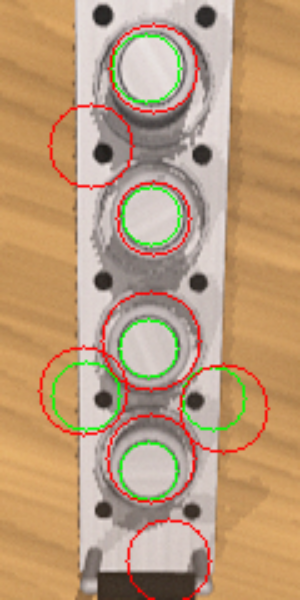

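Targets, first to last:

| | x | y |
|---|---|---|
| T1 | .477 | .1547 |
| T2 | .5245 | .170 |
| T3 | .572 | .1845 |
| T4 | .620 | .200 |
| P1 | .522 | -.2645 |
| P2 | .5375 | -.213 |
| P3 | .553 | -.161 |
| P4 | .569 | -.1095 |

The tool yaw is 17° at the rack and 73.3° at the tray. The TCP height for the pick is about 0.030. I'll descend on T1.

Emit:
{"fn": "carry_out", "kwargs": {"linear": [[-0.56,-0.13,0],[0,0,-1],[0,0,-1],[0,0,-1],[0,0,-1],[0,0,-1],[0,0,-1],[0,0,-1],[0,0,-1],[0,0,-1],[0,0,-0.9],[0,0,0]], "rotation": [[0,0,-0.1],[0,0,0],[0,0,0],[0,0,0],[0,0,0],[0,0,0],[0,0,0],[0,0,0],[0,0,0],[0,0,0],[0,0,0],[0,0,0]], "grip": [-1,-1,-1,-1,-1,-1,-1,-1,-1,-1,-1,-1], "grip_force": 30}}

```text
time: 5.65
ee_pos: [0.4759, 0.1502, 0.039]
tcp_rot: [-179.4, 0.2, 17.3]
wrist_force: [-0.6, -0.8, 0.5]
opening: 0.0851
grasp_force: 0.0
```

```bash
python3 - <<'E'
from h import *
cv2.imwrite('pics/s1.png',np.vstack([cv2.resize(bot.camera('side')[150:330,200:460],(520,360)),cv2.resize(bot.camera('wrist'),(384,240),interpolation=cv2.INTER_AREA).repeat(1,0) if 0 else cv2.resize(bot.camera('wrist')[100:350,150:490],(520,240))]))
E
```

```text
(no output)
```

View pics/s1.png

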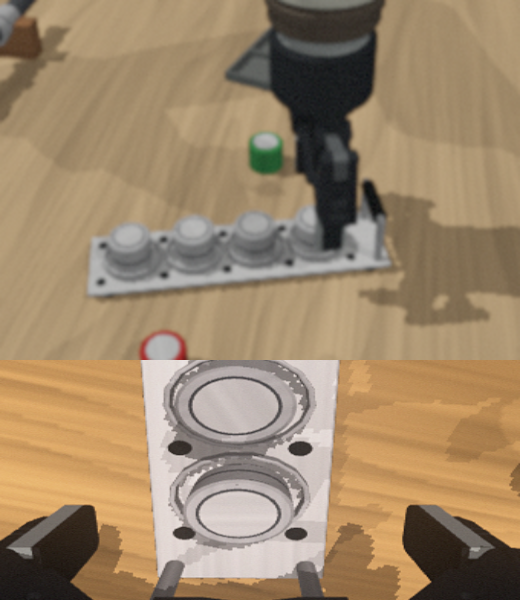

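The side crop shows the fingers straddling the tappet nearest the handle, clear of the loop. In the wrist crop, that tappet (238,513) sits about 12 px left of the mid-finger line, which matches the measured 4 mm y error. I'll correct, lower and close.

Emit:
{"fn": "carry_out", "kwargs": {"linear": [[0.05,0.22,-0.2],[0,0,-0.25],[0,0,0]], "rotation": [[-0.07,-0.02,-0.03],[0,0,0],[0,0,0]], "grip": [-1,-1,-1]}}

```text
time: 6.05
ee_pos: [0.48, 0.1515, 0.032]
tcp_rot: [-179.8, 0.0, 17.5]
wrist_force: [-0.8, -0.3, -0.3]
opening: 0.0857
grasp_force: 0.0
```

Emit:
{"fn": "carry_out", "kwargs": {"linear": [[0,0,0]], "rotation": [[0,0,0]], "grip": [-1]}}

```text
time: 6.15
ee_pos: [0.4801, 0.1516, 0.0324]
tcp_rot: [-179.8, 0.0, 17.5]
wrist_force: [-0.3, 0.7, -0.0]
opening: 0.0856
grasp_force: 0.0
```

Emit:
{"fn": "carry_out", "kwargs": {"linear": [[-0.15,0.16,0],[0,0,0]], "rotation": [[0,0,-0.05],[0,0,0]], "grip": [-1,-1]}}

```text
time: 6.35
ee_pos: [0.4782, 0.151, 0.0324]
tcp_rot: [-179.6, 0.0, 17.4]
wrist_force: [0.4, -0.9, -0.1]
opening: 0.0858
grasp_force: 0.0
```

```bash
python3 snap.py w4;python3 - <<'E'
from h import *
im=cv2.imread('pics/w4.png');cv2.imwrite('pics/w4c.png',im[150:400,120:520])
E
```

```text
6.35 [0.47815951 0.15100763 0.03242517] [-1.79622828e+02  1.40447590e-02  1.73754405e+01]
```

View pics/w4c.png

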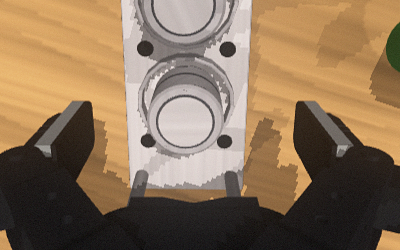

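The tappet (188,122) is about 7 px, or 3.5 mm, left of the finger midline. Small sideways steps seem to be swallowed, so I'll try one larger step.

Emit:
{"fn": "carry_out", "kwargs": {"linear": [[-0.05,0.35,0],[0,0,0]], "rotation": [[-0.05,0,0],[0,0,0]], "grip": [-1,-1]}}

```text
time: 6.6
ee_pos: [0.4788, 0.1539, 0.0324]
tcp_rot: [-179.8, 0.1, 17.8]
wrist_force: [0.2, -0.1, 0.5]
opening: 0.0853
grasp_force: 0.0
```

Emit:
{"fn": "carry_out", "kwargs": {"linear": [[0,0,-0.17],[0,0,0],[0,0,0],[0,0,0],[0,0,0],[0,0,0],[0,0,0],[0,0,0]], "rotation": [[0,0,0],[0,0,0],[0,0,0],[0,0,0],[0,0,0],[0,0,0],[0,0,0],[0,0,0]], "grip": [-1,1,1,1,1,1,1,1], "grip_force": 30}}

```text
time: 7.4
ee_pos: [0.4788, 0.1537, 0.0291]
tcp_rot: [-179.8, 0.1, 17.7]
wrist_force: [0.4, -0.3, 3.6]
opening: 0.0314
grasp_force: 29.9
```

Gripped (opening 31 mm, 30 N). I'll lift and carry to P1, turning to the tray's heading.

Emit:
{"fn": "carry_out", "kwargs": {"linear": [[0,0,0.5],[0,0,1],[0,0,1],[0,0,1],[0,-1,0.5],[0,-1,0],[0,-1,0],[0.1,-1,0],[0.1,-1,0],[0.1,-1,0],[0.1,-1,0],[0.1,-1,0]], "rotation": [[0,0,0],[0,0,0],[0,0,0],[0,0,0],[0,0,0.5],[0,0,0.5],[0,0,0.5],[0,0,0.5],[0,0,0.5],[0,0,0.5],[0,0,0.5],[0,0,0.5]], "grip": [1,1,1,1,1,1,1,1,1,1,1,1]}}

```text
time: 8.6
ee_pos: [0.4886, -0.0072, 0.1094]
tcp_rot: [-179.8, 0.1, 49.9]
wrist_force: [0.3, -0.0, -0.0]
opening: 0.0317
grasp_force: 29.9
```

Emit:
{"fn": "carry_out", "kwargs": {"linear": [[0.1,-1,0],[0.1,-1,0],[0.1,-1,0],[0.1,-1,0],[0.2,-1,0],[0.2,-1,0],[0.2,-1,0],[0.2,-1,0],[0.2,-1,0],[0.2,-1,0],[0.1,-1,0],[0,0,0]], "rotation": [[0,0,0.5],[0,0,0.5],[0,0,0.5],[0,0,0.5],[0,0,0.5],[0,0,0.5],[0,0,0],[0,0,0],[0,0,0],[0,0,0],[0,0,0],[0,0,0]], "grip": [1,1,1,1,1,1,1,1,1,1,1,1]}}

```text
time: 9.8
ee_pos: [0.5227, -0.2282, 0.109]
tcp_rot: [-179.8, 0.2, 73.6]
wrist_force: [-0.7, -0.2, -0.7]
opening: 0.0318
grasp_force: 29.9
```

Emit:
{"fn": "carry_out", "kwargs": {"linear": [[0,-0.9,0],[0,-0.93,0],[0,0,-1],[0,0,-1],[0,0,-1],[0,0,-0.7],[0,0,0]], "rotation": [[0,0,0],[0,0,0],[0,0,0],[0,0,0],[0,0,0],[0,0,0],[0,0,0]], "grip": [1,1,1,1,1,1,1]}}

```text
time: 10.5
ee_pos: [0.5216, -0.2628, 0.0329]
tcp_rot: [-179.6, 0.1, 73.7]
wrist_force: [-0.4, 0.2, -1.1]
opening: 0.0317
grasp_force: 29.9
```

Emit:
{"fn": "carry_out", "kwargs": {"linear": [[0,-0.08,-0.3],[0,0,-0.15],[0,0,0]], "rotation": [[0,0,0],[0,0,0],[0,0,0]], "grip": [1,1,1]}}

```text
time: 10.8
ee_pos: [0.5228, -0.2647, 0.0261]
tcp_rot: [-179.8, 0.1, 73.8]
wrist_force: [0.6, 0.2, -1.0]
opening: 0.0315
grasp_force: 29.9
```

```bash
python3 snap.py w5;python3 - <<'E'
from h import *
im=cv2.imread('pics/w5.png');cv2.imwrite('pics/w5c.png',np.vstack([im[100:400,120:520],cv2.resize(bot.camera('side')[120:220,290:423],(400,300))]))
E
```

```text
10.8 [ 0.52280264 -0.26470428  0.02607383] [-1.79833614e+02  1.40489052e-01  7.37510249e+01]
```

View pics/w5c.png

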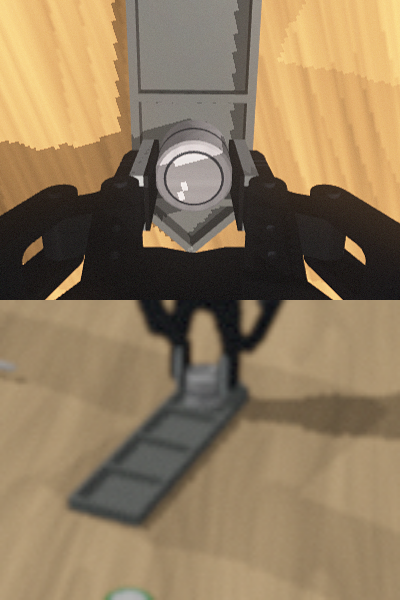

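The wrist crop shows the tappet (193,178) centred over the pocket next to the nose, and the side view agrees. I'll lower to the floor.

Emit:
{"fn": "carry_out", "kwargs": {"linear": [[0,0,-0.12],[0,0,0]], "rotation": [[0,0,0],[0,0,0]], "grip": [1,1]}}

```text
time: 11.1
ee_pos: [0.5227, -0.2645, 0.0234]
tcp_rot: [-179.8, 0.1, 73.8]
wrist_force: [-0.1, -0.0, -2.0]
opening: 0.0319
grasp_force: 29.9
```

Emit:
{"fn": "carry_out", "kwargs": {"linear": [[0,0,-0.06],[0,0,0]], "rotation": [[0,0,0],[0,0,0]], "grip": [1,1]}}

```text
time: 11.3
ee_pos: [0.5228, -0.2645, 0.0232]
tcp_rot: [-179.9, 0.1, 73.8]
wrist_force: [-2.4, 1.8, 5.9]
opening: 0.0318
grasp_force: 30.4
```

Contact (+6 N). Release, rise and return to T2.

Emit:
{"fn": "carry_out", "kwargs": {"linear": [[0,0,0],[0,0,0],[0,0,0],[0,0,0],[0,0,0.5],[0,0,1],[0,0,1],[0,0,1],[0,1,0.6],[0,1,0],[0,1,0],[0,1,0]], "rotation": [[0,0,0],[0,0,0],[0,0,0],[0,0,0],[0,0,0],[0,0,0],[0,0,0],[0,0,0],[0,0,-0.5],[0,0,-0.5],[0,0,-0.5],[0,0,-0.5]], "grip": [-1,-1,-1,-1,-1,-1,-1,-1,-1,-1,-1,-1]}}

```text
time: 12.5
ee_pos: [0.5228, -0.1839, 0.1053]
tcp_rot: [-179.9, 0.1, 57.6]
wrist_force: [0.1, 0.4, -0.2]
opening: 0.0855
grasp_force: 0.0
```

Emit:
{"fn": "carry_out", "kwargs": {"linear": [[0,1,0],[0,1,0],[0,1,0],[0,1,0],[0,1,0],[0,1,0],[0,1,0],[0,1,0],[0,1,0],[0,1,0],[0,1,0],[0,1,0]], "rotation": [[0,0,-0.5],[0,0,-0.5],[0,0,-0.5],[0,0,-0.5],[0,0,-0.5],[0,0,-0.5],[0,0,-0.5],[0,0,-0.5],[0,0,-0.5],[0,0,-0.5],[0,0,0],[0,0,0]], "grip": [-1,-1,-1,-1,-1,-1,-1,-1,-1,-1,-1,-1]}}

```text
time: 13.7
ee_pos: [0.5228, 0.0563, 0.1052]
tcp_rot: [-179.8, 0.1, 17.7]
wrist_force: [0.3, -0.4, -0.4]
opening: 0.0859
grasp_force: 0.0
```

Emit:
{"fn": "carry_out", "kwargs": {"linear": [[0,1,0],[0,1,0],[0,1,0],[0,1,0],[0,1,0],[0.08,0.7,0],[0,0,0],[0,0,-1],[0,0,-1],[0,0,-1],[0,0,-0.4],[0,0,0]], "rotation": [[0,0,-0.1],[0,0,0],[0,0,0],[0,0,0],[0,0,0],[0,0,0],[0,0,0],[0,0,0],[0,0,0],[0,0,0],[0,0,0],[0,0,0]], "grip": [-1,-1,-1,-1,-1,-1,-1,-1,-1,-1,-1,-1]}}

```text
time: 14.9
ee_pos: [0.525, 0.1645, 0.0355]
tcp_rot: [-179.6, 0.2, 17.3]
wrist_force: [0.6, 0.1, 0.6]
opening: 0.0855
grasp_force: 0.0
```

Emit:
{"fn": "carry_out", "kwargs": {"linear": [[-0.05,0.4,0],[0,0,0]], "rotation": [[-0.05,0,0],[0,0,0]], "grip": [-1,-1]}}

```text
time: 15.1
ee_pos: [0.5268, 0.1692, 0.0376]
tcp_rot: [-179.8, 0.2, 17.8]
wrist_force: [0.7, -0.3, 0.6]
opening: 0.086
grasp_force: 0.0
```

Emit:
{"fn": "carry_out", "kwargs": {"linear": [[-0.08,0,-0.42],[0,0,0],[0,0,0]], "rotation": [[0,0,0],[0,0,0],[0,0,0]], "grip": [-1,-1,-1]}}

```text
time: 15.4
ee_pos: [0.5242, 0.1688, 0.0277]
tcp_rot: [-179.8, 0.3, 17.8]
wrist_force: [-0.1, -0.3, -0.2]
opening: 0.0853
grasp_force: 0.0
```

Emit:
{"fn": "carry_out", "kwargs": {"linear": [[0,0,0.1],[0,0,0],[0,0,0],[0,0,0],[0,0,0],[0,0,0],[0,0,0],[0,0,0]], "rotation": [[0,0,0],[0,0,0],[0,0,0],[0,0,0],[0,0,0],[0,0,0],[0,0,0],[0,0,0]], "grip": [-1,-1,1,1,1,1,1,1]}}

```text
time: 16.2
ee_pos: [0.5245, 0.1688, 0.0301]
tcp_rot: [-179.8, 0.2, 17.8]
wrist_force: [-0.6, -0.4, 2.1]
opening: 0.0319
grasp_force: 29.8
```

Gripped. Carry to P2.

Emit:
{"fn": "carry_out", "kwargs": {"linear": [[0,0,0.5],[0,0,1],[0,0,1],[0,0,1],[0,-1,0.5],[0,-1,0],[0,-1,0],[0,-1,0],[0,-1,0],[0,-1,0],[0,-1,0],[0,-1,0]], "rotation": [[0,0,0],[0,0,0],[0,0,0],[0,0,0],[0,0,0.5],[0,0,0.5],[0,0,0.5],[0,0,0.5],[0,0,0.5],[0,0,0.5],[0,0,0.5],[0,0,0.5]], "grip": [1,1,1,1,1,1,1,1,1,1,1,1]}}

```text
time: 17.4
ee_pos: [0.5243, 0.008, 0.1104]
tcp_rot: [-179.8, 0.2, 49.9]
wrist_force: [0.8, -0.0, -0.5]
opening: 0.0317
grasp_force: 29.9
```

Emit:
{"fn": "carry_out", "kwargs": {"linear": [[0.1,-1,0],[0.1,-1,0],[0.1,-1,0],[0.1,-1,0],[0.1,-1,0],[0.1,-1,0],[0,-1,0],[0,-1,0],[0,-1,0],[0,-1,0],[0,0,0],[0,0,0]], "rotation": [[0,0,0.5],[0,0,0.5],[0,0,0.5],[0,0,0.5],[0,0,0.5],[0,0,0.5],[0,0,0],[0,0,0],[0,0,0],[0,0,0],[0,0,0],[0,0,0]], "grip": [1,1,1,1,1,1,1,1,1,1,1,1]}}

```text
time: 18.6
ee_pos: [0.5363, -0.1912, 0.1101]
tcp_rot: [-179.8, 0.2, 73.7]
wrist_force: [0.1, 0.1, -0.5]
opening: 0.0315
grasp_force: 29.9
```

Emit:
{"fn": "carry_out", "kwargs": {"linear": [[0.06,-1,0],[0,-0.1,0],[0,0,-1],[0,0,-1],[0,0,-1],[0,0,-0.8],[0,0,0],[0,0,0]], "rotation": [[0,0,0],[0,0,0],[0,0,0],[0,0,0],[0,0,0],[0,0,0],[0,0,0],[0,0,0]], "grip": [1,1,1,1,1,1,1,1]}}

```text
time: 19.4
ee_pos: [0.5376, -0.2124, 0.0343]
tcp_rot: [-179.8, 0.2, 73.8]
wrist_force: [-0.1, -0.1, -0.6]
opening: 0.0316
grasp_force: 29.9
```

Emit:
{"fn": "carry_out", "kwargs": {"linear": [[0,0,-0.3],[0,0,-0.2],[0,0,0]], "rotation": [[0,0,0],[0,0,0],[0,0,0]], "grip": [1,1,1]}}

```text
time: 19.7
ee_pos: [0.5379, -0.2132, 0.0242]
tcp_rot: [-179.9, 0.3, 73.8]
wrist_force: [0.5, 0.7, -0.4]
opening: 0.0318
grasp_force: 29.9
```

Emit:
{"fn": "carry_out", "kwargs": {"linear": [[0,0,-0.06],[0,0,0]], "rotation": [[0,0,0],[0,0,0]], "grip": [1,1]}}

```text
time: 19.9
ee_pos: [0.5379, -0.2132, 0.024]
tcp_rot: [-179.9, 0.3, 73.8]
wrist_force: [-2.9, 1.3, 8.2]
opening: 0.0316
grasp_force: 30.7
```

Contact (+8 N). Release and return to T3.

Emit:
{"fn": "carry_out", "kwargs": {"linear": [[0,0,0],[0,0,0],[0,0,0],[0,0,0],[0,0,0.5],[0,0,1],[0,0,1],[0,0,1],[0,1,0.6],[0,1,0],[0,1,0],[0,1,0]], "rotation": [[0,0,0],[0,0,0],[0,0,0],[0,0,0],[0,0,0],[0,0,0],[0,0,0],[0,0,0],[0,0,-0.5],[0,0,-0.5],[0,0,-0.5],[0,0,-0.5]], "grip": [-1,-1,-1,-1,-1,-1,-1,-1,-1,-1,-1,-1]}}

```text
time: 21.1
ee_pos: [0.5377, -0.1325, 0.1057]
tcp_rot: [-179.9, 0.2, 57.6]
wrist_force: [0.9, 0.2, 0.7]
opening: 0.0853
grasp_force: 0.0
```

Emit:
{"fn": "carry_out", "kwargs": {"linear": [[0.14,1,0],[0.14,1,0],[0.14,1,0],[0.14,1,0],[0.14,1,0],[0.14,1,0],[0.14,1,0],[0.14,1,0],[0.14,1,0],[0.14,1,0],[0.14,1,0],[0.14,1,0]], "rotation": [[0,0,-0.5],[0,0,-0.5],[0,0,-0.5],[0,0,-0.5],[0,0,-0.5],[0,0,-0.5],[0,0,-0.5],[0,0,-0.5],[0,0,-0.5],[0,0,-0.5],[0,0,-0.1],[0,0,0]], "grip": [-1,-1,-1,-1,-1,-1,-1,-1,-1,-1,-1,-1]}}

```text
time: 22.3
ee_pos: [0.5714, 0.1077, 0.1055]
tcp_rot: [-179.8, 0.2, 16.9]
wrist_force: [-0.7, 0.2, -0.9]
opening: 0.0857
grasp_force: 0.0
```

Emit:
{"fn": "carry_out", "kwargs": {"linear": [[0,1,0],[0,1,0],[0,1,0],[0.03,1,0],[0,0.1,0],[0,0,0],[0,0,-1],[0,0,-1],[0,0,-1],[0,0,-0.4],[0,0,0]], "rotation": [[0,0,0],[0,0,0],[0,0,0],[0,0,0],[0,0,0],[0,0,0],[0,0,0],[0,0,0],[0,0,0],[0,0,0],[0,0,0]], "grip": [-1,-1,-1,-1,-1,-1,-1,-1,-1,-1,-1]}}

```text
time: 23.4
ee_pos: [0.573, 0.1821, 0.0357]
tcp_rot: [-179.6, 0.4, 17.5]
wrist_force: [0.0, -1.2, -0.2]
opening: 0.0854
grasp_force: 0.0
```

Emit:
{"fn": "carry_out", "kwargs": {"linear": [[-0.08,0.25,-0.25],[0,0,0],[0,0,0]], "rotation": [[-0.05,-0.03,0],[0,0,0],[0,0,0]], "grip": [-1,-1,-1]}}

```text
time: 23.7
ee_pos: [0.5734, 0.185, 0.0324]
tcp_rot: [-179.9, 0.1, 17.9]
wrist_force: [0.2, -0.7, -0.0]
opening: 0.0852
grasp_force: 0.0
```

Emit:
{"fn": "carry_out", "kwargs": {"linear": [[0,0,-0.14],[0,0,0],[0,0,0],[0,0,0],[0,0,0],[0,0,0],[0,0,0],[0,0,0],[0,0,0]], "rotation": [[0,0,0],[0,0,0],[0,0,0],[0,0,0],[0,0,0],[0,0,0],[0,0,0],[0,0,0],[0,0,0]], "grip": [-1,-1,1,1,1,1,1,1,1]}}

```text
time: 24.6
ee_pos: [0.5732, 0.1848, 0.0291]
tcp_rot: [-179.9, 0.1, 17.9]
wrist_force: [-0.2, -0.7, 2.3]
opening: 0.0318
grasp_force: 29.9
```

Gripped. Carry to P3.

Emit:
{"fn": "carry_out", "kwargs": {"linear": [[0,0,0.5],[0,0,1],[0,0,1],[0,0,1],[0,-1,0.5],[0,-1,0],[0,-1,0],[0,-1,0],[0,-1,0],[0,-1,0],[0,-1,0],[0,-1,0]], "rotation": [[0,0,0],[0,0,0],[0,0,0],[0,0,0],[0,0,0.5],[0,0,0.5],[0,0,0.5],[0,0,0.5],[0,0,0.5],[0,0,0.5],[0,0,0.5],[0,0,0.5]], "grip": [1,1,1,1,1,1,1,1,1,1,1,1]}}

```text
time: 25.8
ee_pos: [0.5729, 0.024, 0.1094]
tcp_rot: [-179.9, 0.1, 50.0]
wrist_force: [0.8, 0.8, -0.3]
opening: 0.0318
grasp_force: 29.8
```

Emit:
{"fn": "carry_out", "kwargs": {"linear": [[-0.1,-1,0],[-0.1,-1,0],[-0.2,-1,0],[-0.2,-1,0],[-0.2,-1,0],[-0.2,-1,0],[0,-1,0],[0,-1,0],[0,-1,0],[0,-0.4,0],[0,0,0],[0,0,0]], "rotation": [[0,0,0.5],[0,0,0.5],[0,0,0.5],[0,0,0.5],[0,0,0.5],[0,0,0.45],[0,0,0],[0,0,0],[0,0,0],[0,0,0],[0,0,0],[0,0,0]], "grip": [1,1,1,1,1,1,1,1,1,1,1,1]}}

```text
time: 27.0
ee_pos: [0.553, -0.1627, 0.109]
tcp_rot: [-179.8, 0.1, 73.5]
wrist_force: [0.4, 0.0, -0.7]
opening: 0.0317
grasp_force: 29.8
```

Emit:
{"fn": "carry_out", "kwargs": {"linear": [[0,0.05,-1],[0,0,-1],[0,0,-1],[0,0,-0.8],[0,0,0],[0,0,0]], "rotation": [[0,0,0],[0,0,0],[0,0,0],[0,0,0],[0,0,0],[0,0,0]], "grip": [1,1,1,1,1,1]}}

```text
time: 27.6
ee_pos: [0.5531, -0.1614, 0.0333]
tcp_rot: [-179.8, 0.1, 73.5]
wrist_force: [0.7, 0.5, -0.2]
opening: 0.0317
grasp_force: 29.9
```

Emit:
{"fn": "carry_out", "kwargs": {"linear": [[0,0,-0.3],[0,0,-0.1],[0,0,0]], "rotation": [[0,0,0],[0,0,0],[0,0,0]], "grip": [1,1,1]}}

```text
time: 27.9
ee_pos: [0.5531, -0.1621, 0.0249]
tcp_rot: [-179.9, 0.1, 73.5]
wrist_force: [-0.4, 0.1, -1.0]
opening: 0.0316
grasp_force: 29.9
```

Emit:
{"fn": "carry_out", "kwargs": {"linear": [[0,0,-0.12],[0,0,0]], "rotation": [[0,0,0],[0,0,0]], "grip": [1,1]}}

```text
time: 28.1
ee_pos: [0.5534, -0.1623, 0.0231]
tcp_rot: [-179.9, 0.1, 73.5]
wrist_force: [-0.3, 0.8, 3.1]
opening: 0.032
grasp_force: 30.1
```

Contact. Release and return to T4.

Emit:
{"fn": "carry_out", "kwargs": {"linear": [[0,0,0],[0,0,0],[0,0,0],[0,0,0],[0,0,0.5],[0,0,1],[0,0,1],[0,0,1],[0,1,0.6],[0,1,0],[0,1,0],[0,1,0]], "rotation": [[0,0,0],[0,0,0],[0,0,0],[0,0,0],[0,0,0],[0,0,0],[0,0,0],[0,0,0],[0,0,-0.5],[0,0,-0.5],[0,0,-0.5],[0,0,-0.5]], "grip": [-1,-1,-1,-1,-1,-1,-1,-1,-1,-1,-1,-1]}}

```text
time: 29.3
ee_pos: [0.5532, -0.0815, 0.1055]
tcp_rot: [-179.9, 0.1, 57.3]
wrist_force: [-0.4, -0.6, 0.4]
opening: 0.0855
grasp_force: 0.0
```

Emit:
{"fn": "carry_out", "kwargs": {"linear": [[0.28,1,0],[0.28,1,0],[0.28,1,0],[0.28,1,0],[0.28,1,0],[0.28,1,0],[0.28,1,0],[0.28,1,0],[0.28,1,0],[0.28,1,0],[0.28,1,0],[0.28,1,0]], "rotation": [[0,0,-0.5],[0,0,-0.5],[0,0,-0.5],[0,0,-0.5],[0,0,-0.5],[0,0,-0.5],[0,0,-0.5],[0,0,-0.5],[0,0,-0.5],[0,0,-0.5],[0,0,-0.1],[0,0,0]], "grip": [-1,-1,-1,-1,-1,-1,-1,-1,-1,-1,-1,-1]}}

```text
time: 30.5
ee_pos: [0.6206, 0.1588, 0.1052]
tcp_rot: [-179.9, 0.1, 16.7]
wrist_force: [-0.4, -0.0, 0.6]
opening: 0.0851
grasp_force: 0.0
```

Emit:
{"fn": "carry_out", "kwargs": {"linear": [[0,1,0],[0,1,0],[0,0.3,0],[0,0,0],[0,0,-1],[0,0,-1],[0,0,-1],[0,0,-0.4],[0,0,0]], "rotation": [[0,0,0],[0,0,0],[0,0,0],[0,0,0],[0,0,0],[0,0,0],[0,0,0],[0,0,0],[0,0,0]], "grip": [-1,-1,-1,-1,-1,-1,-1,-1,-1]}}

```text
time: 31.4
ee_pos: [0.6218, 0.196, 0.0355]
tcp_rot: [-179.6, 0.3, 17.4]
wrist_force: [-0.5, -0.4, 0.1]
opening: 0.0854
grasp_force: 0.0
```

Emit:
{"fn": "carry_out", "kwargs": {"linear": [[-0.1,0.35,-0.2],[0,0,0],[0,0,0]], "rotation": [[-0.05,-0.03,0],[0,0,0],[0,0,0]], "grip": [-1,-1,-1]}}

```text
time: 31.7
ee_pos: [0.6219, 0.2004, 0.0334]
tcp_rot: [-179.8, -0.0, 17.9]
wrist_force: [0.2, -0.7, 1.0]
opening: 0.0855
grasp_force: 0.0
```

```bash
python3 snap.py w6;python3 - <<'E'
from h import *
im=cv2.imread('pics/w6.png');cv2.imwrite('pics/w6c.png',np.vstack([im[100:400,120:520],cv2.resize(bot.camera('top')[160:260,340:473],(400,300))]))
E
```

```text
31.7 [0.62191609 0.20043292 0.03335075] [-1.79832146e+02 -2.57009262e-02  1.78512553e+01]
```

View pics/w6c.png

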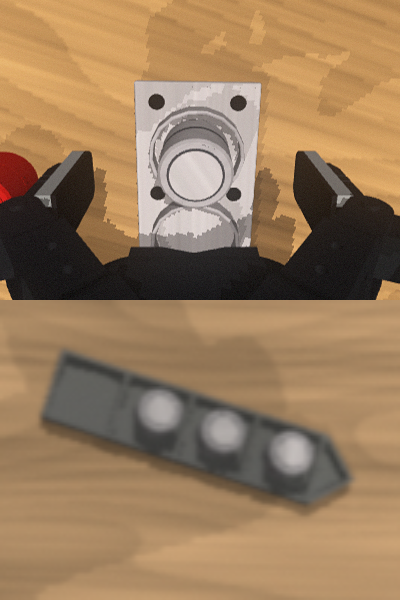

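The last tappet (198,175) is centred between the fingers. The tray crop shows three tappets standing in the first three pockets from the nose. Lower and close.

Emit:
{"fn": "carry_out", "kwargs": {"linear": [[0,0,-0.19],[0,0,0],[0,0,0],[0,0,0],[0,0,0],[0,0,0],[0,0,0],[0,0,0],[0,0,0]], "rotation": [[0,0,0],[0,0,0],[0,0,0],[0,0,0],[0,0,0],[0,0,0],[0,0,0],[0,0,0],[0,0,0]], "grip": [-1,-1,1,1,1,1,1,1,1]}}

```text
time: 32.7
ee_pos: [0.6217, 0.2002, 0.0289]
tcp_rot: [-179.8, 0.0, 17.8]
wrist_force: [0.4, -0.8, 3.4]
opening: 0.0315
grasp_force: 29.8
```

Gripped. Carry to P4.

Emit:
{"fn": "carry_out", "kwargs": {"linear": [[0,0,0.5],[0,0,1],[0,0,1],[0,0,1],[0,-1,0.5],[0,-1,0],[-0.2,-1,0],[-0.2,-1,0],[-0.2,-1,0],[-0.2,-1,0],[-0.2,-1,0],[-0.2,-1,0]], "rotation": [[0,0,0],[0,0,0],[0,0,0],[0,0,0],[0,0,0.5],[0,0,0.5],[0,0,0.5],[0,0,0.5],[0,0,0.5],[0,0,0.5],[0,0,0.5],[0,0,0.5]], "grip": [1,1,1,1,1,1,1,1,1,1,1,1]}}

```text
time: 33.9
ee_pos: [0.5973, 0.0393, 0.1092]
tcp_rot: [-179.8, 0.0, 50.0]
wrist_force: [0.0, 0.6, -0.8]
opening: 0.0316
grasp_force: 29.8
```

Emit:
{"fn": "carry_out", "kwargs": {"linear": [[-0.3,-1,0],[-0.3,-1,0],[-0.2,-1,0],[-0.2,-1,0],[-0.2,-1,0],[-0.2,-1,0],[0,-1,0],[0,-0.5,0],[0,0,0],[0,0,0]], "rotation": [[0,0,0.5],[0,0,0.5],[0,0,0.5],[0,0,0.5],[0,0,0.5],[0,0,0.45],[0,0,0],[0,0,0],[0,0,0],[0,0,0]], "grip": [1,1,1,1,1,1,1,1,1,1]}}

```text
time: 34.9
ee_pos: [0.5696, -0.1095, 0.1088]
tcp_rot: [-179.8, 0.0, 73.4]
wrist_force: [-0.0, -0.0, -0.1]
opening: 0.0318
grasp_force: 29.8
```

Emit:
{"fn": "carry_out", "kwargs": {"linear": [[0,0,-1],[0,0,-1],[0,0,-1],[0,0,-0.8],[0,0,-0.3],[0,0,0],[0,0,0]], "rotation": [[0,0,0],[0,0,0],[0,0,0],[0,0,0],[0,0,0],[0,0,0],[0,0,0]], "grip": [1,1,1,1,1,1,1]}}

```text
time: 35.6
ee_pos: [0.5701, -0.1095, 0.0276]
tcp_rot: [-179.9, 0.0, 73.5]
wrist_force: [0.4, -0.7, -0.5]
opening: 0.0314
grasp_force: 29.8
```

Emit:
{"fn": "carry_out", "kwargs": {"linear": [[0,0,-0.15],[0,0,-0.1],[0,0,0]], "rotation": [[0,0,0],[0,0,0],[0,0,0]], "grip": [1,1,1]}}

```text
time: 35.9
ee_pos: [0.5701, -0.1098, 0.0229]
tcp_rot: [-179.9, 0.0, 73.4]
wrist_force: [-0.6, -0.2, 5.3]
opening: 0.0318
grasp_force: 30.2
```

Contact. Release, rise and back away for a final look.

Emit:
{"fn": "carry_out", "kwargs": {"linear": [[0,0,0],[0,0,0],[0,0,0],[0,0,0],[0,0,0.5],[0,0,1],[0,0,1],[0,0,1],[-0.5,0,1],[-1,0,1],[-1,0,1],[-1,0,1]], "rotation": [[0,0,0],[0,0,0],[0,0,0],[0,0,0],[0,0,0],[0,0,0],[0,0,0],[0,0,0],[0,0,0],[0,0,0],[0,0,0],[0,0,0]], "grip": [-1,-1,-1,-1,-1,-1,-1,-1,-1,-1,-1,-1]}}

```text
time: 37.1
ee_pos: [0.4988, -0.1098, 0.1732]
tcp_rot: [-179.9, 0.0, 73.4]
wrist_force: [0.4, -0.1, 0.9]
opening: 0.0852
grasp_force: 0.0
```

Emit:
{"fn": "carry_out", "kwargs": {"linear": [[-1,0,0],[-1,0,0],[-1,0,0],[0,0,0],[0,0,0]], "rotation": [[0,0,0],[0,0,0],[0,0,0],[0,0,0],[0,0,0]], "grip": [-1,-1,-1,-1,-1]}}

```text
time: 37.6
ee_pos: [0.4398, -0.1099, 0.1726]
tcp_rot: [-179.9, 0.0, 73.4]
wrist_force: [0.6, -0.1, 0.6]
opening: 0.0855
grasp_force: 0.0
```

```bash
python3 - <<'E'
from h import *
cv2.imwrite('pics/f.png',np.vstack([cv2.resize(bot.camera('top')[140:260,200:480],(560,240)),cv2.resize(bot.camera('side')[130:310,230:510],(560,360))]))
E
```

```text
(no output)
```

View pics/f.png

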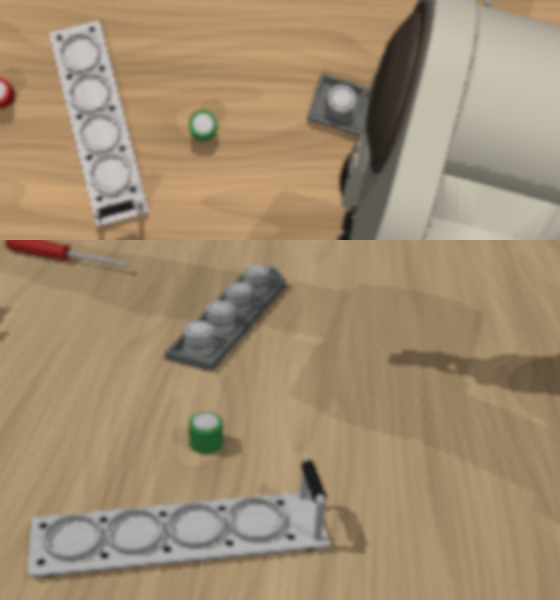

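The side view shows all four tappets upright, one per pocket, from (258,275) at the nose to (200,335) at the rear. The rack is empty.

```bash
python3 -c "
from workcell import bot
print(bot.job_done())"
```

```text
the job is handed in; nothing more can be done
None
```

All four tappets stand upright in the tray, one to a pocket and in rack order from the nose to the rear, and the job was handed in at about 38 s.

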